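Square up embedding cassettes in a tilting fence tray

TASK

Tilt the hinged tray by its handle so that the three loose cassettes slide down and line up in a single row, each lying with a long side flat against the fence. Then lower the tray gently back until it rests level and let go of it. Do not touch the cassettes with the gripper, and leave the timer and the carton beside the tray where they are.

Things in the scene. Friction and masses are not known exactly. Their poses are not given: they have to be found in the camera images.
- tray_handle (a point): Centre of the round steel bar (12 mm thick, 110 mm clear between its posts) of the bail handle, opposite the fence and parallel to it, 70 mm above the bench when the tray is level. The tray's low wall under it tops out 42 mm below, the cassettes 45 mm; the carton may stand 35 mm beyond it, its top 34 mm below. Turns with the tray: x along the bar, y away from the fence.
- fence (a point): Point on the tray floor at the foot of the fence's inner face, half-way along it. x axis along the fence, y from the fence towards the handle side, z up out of the tray. The fence is 30 mm high from the underside of the tray; the inner floor reaches 112 mm either way along x and 132 mm along y, and is 18 mm above the bench when level. The floor is 4 mm thick; the other walls rise 10 mm from it. Measured from this point the handle bar is 140 mm along y and 52 mm up.
- tray (a joint): Angle of the tray on its base (rad): 0 level, resting on its base; grows as the handle side is lifted, to a stop at 0.8. The hinge pin runs parallel to the fence along the tray's lower outer edge on the fence side: from fence it is 6 mm back (-y) and 4 mm down, and from it the handle bar is 146 mm out and 56 mm up. The hinge is free: the tray (0.45 kg) falls if it is let go while raised.
- tray_base: Dark steel base plate 236 x 150 mm on rubber feet, fixed to the bench, carrying the aluminium tray with its dark floor. Origin at the centre of its underside, z up, x along the fence and y from the fence side to the handle side.
- cassette_1_mid (a point): Centre of a white plastic embedding cassette, a flat block 40 (x) x 28 (y) x 7 (z) mm with slots on top, 10 to 21 g, lying loose on the tray floor; x along its long side. It slides on the tray at a slope somewhere between 13 and 20 degrees; a skewed one may need up to 35 to turn flat against the fence. Lying flat against the fence its centre is 14 mm from the fence.
- cassette_2_mid (a point): Centre of another white plastic embedding cassette, a flat block 40 (x) x 28 (y) x 7 (z) mm with slots on top, 10 to 21 g, lying loose on the tray floor; x along its long side. It slides on the tray at a slope somewhere between 13 and 20 degrees; a skewed one may need up to 35 to turn flat against the fence. Lying flat against the fence its centre is 14 mm from the fence.
- cassette_3_mid (a point): Centre of another white plastic embedding cassette, a flat block 40 (x) x 28 (y) x 7 (z) mm with slots on top, 10 to 21 g, lying loose on the tray floor; x along its long side. It slides on the tray at a slope somewhere between 13 and 20 degrees; a skewed one may need up to 35 to turn flat against the fence. Lying flat against the fence its centre is 14 mm from the fence.
- timer: White bench timer 62 x 62 x 18 mm standing loose beside the tray; origin under its centre. To be left alone.
- carton: Small white and blue carton 60 x 90 x 36 mm standing loose on the bench on the handle side of the tray; origin under its centre. To be left alone.
Mind the look-alikes: they are no part of the job. What is shaped like the part that bears cassette_1_mid but blue is not meant.

How it is judged:
By the outcome, as a careful person would: the job done as asked, in the order asked, and still so for the second after the job is handed in, with the robot touching nothing.
It also fails if it takes over 38 s, if anything falls off the work surface, if the arm or the gripper's body presses on something with over 40 N, if the wrist force passes 120 N, or if a joint passes its speed limit or range.

ROBOT

A 6-joint arm with a two-finger parallel gripper is mounted at the origin on a cart in front of the work surface, level with it; the furniture and walls round the work are solid. World frame = base frame: x ahead of the robot, y to its left, z up, the work surface at z = 0. Lengths are in m, angles in degrees, forces in N, time in s.
With the tool pointing down it reaches from about 0.35 to 0.925 m from the base axis. Payload 6.4 kg.
Tool frame: the origin (TCP) lies midway between the tips of the shut fingers; the grasp point (between the pads) lies 19 mm behind it; z points along the fingers, y is the direction in which the jaws open and shut (so a half turn about z gives the same grasp; the last joint's range is limited). The gripper opens to 85 mm and grips with 20 to 120 N. Pads are 22 mm wide; open, the fingers measure 114 mm over their backs; the gripper's body (76 mm by 85 mm) begins 54 mm behind the grasp point. The pads swing forward as they close: fully open they stand 13 mm farther back than shut.
Start: joints at [64.739, 14.043, 89.255, -0, 76.702, -9.975], TCP at [0.171, 0.627, 0.231] pointing down, gripper open.
Joint ranges: [-179.41, 179.41], [-58.25, 129.5], [7.25, 145.43], [-54.29, 234.29], [11.92, 165.04], [-157.13, 157.13]. Speed limits (degrees/s): [147.25, 147.25, 180, 180, 180, 180].

INTERFACE

Orientations are given as [roll, pitch, yaw] about the fixed x, y, z axes, in that order (R = Rz(yaw) Ry(pitch) Rx(roll)).
In Python, from bench import get_state, get_image, hand_in gives the robot as it stands.
- The arm moves only by the tool carry_out, never from a script. Its arguments are lists of equal length, an entry for each row: "rot": the turn, a rotation vector about the world's x, y, z in rad, a list of three; "translation": the shift along the world's x, y, z in mm, a list of three; "grip": the opening, from -1 (shut) to 1 (fully open). A call has 1 to 8 rows; each row shifts and turns the commanded pose from where the row before left it; what a row does not reach is not made up. A row lasts 1/8 s, in which the tool goes at most 62.5 mm and 10.7 degrees, less where a joint would pass 70% of its speed; a pose out of reach is approached as far as the arm can. A call is refused whole if a number of a shift passes 62.5 or a number of a turn 0.188, either way. A call with a gripper value outside its range is refused whole. The fingers move at their own pace and stop on an object; the grip force is fixed at half the most. Time passes only in rows, so rows that do not move let the fingers close. It gives the time, the measured TCP pose, the force and the opening at its end, in the units of the state.
- get_state(): the state, without advancing time (a new reading comes with each control period).
- get_image(name): name is "scene" or "top"; returns a dict with "pixels" (480x640x3 uint8, red, green, blue), "vertical_fov" (degrees; the focal length in pixels is half the picture's height over the tangent of half this angle, whatever the lens; pixels are square), "cx", "cy" (the principal point, pixels), "dist" ([k1, k2, p1, p2, k3] as OpenCV has them; the pictures are not rectified), "R" (3x3) and "t" (3): a world point X has camera coordinates R X + t. Camera axes: x right, y down, z forward; pixel columns grow to the right and rows downward; lengths in m; the calibration is good to about 2 mm. A picture is of the moment at which its call begins. There is no depth.
- hand_in(): hands the job in, once; it reports no verdict.
The state is a dict: "time_s": time; "joint_pos": joint angles; "qd": joint speeds; "joint_torque": joint torques, N m; "tool_pos": TCP position; "orientation": TCP orientation; "ft_force": force on the tool from outside, world axes, zero at the start; "ft_torque": the same for the moment, N m; "width": finger opening in m.
Only numpy, scipy, OpenCV 4.12 (cv2) and the standard library are available. Lean on these libraries where they do the work, as an engineer would, in place of code of your own. Each camera call takes 0.05 s, during which the arm holds its last target.

## Working session

There is one attempt and no reset: what is moved stays moved. The work goes in short steps, Python scripts to look and compute and a tool call to move; the robot and the scene stay as the last step left them, time stands still between calls to the robot, and variables do not carry over. Pictures are saved under pics/ and viewed, and the job is handed in when it is done.

Besides the shell and the picture viewer there is one more tool, called after "Request:" as a command line: name --argument value ..., lists and objects as JSON in quotes. carry_out: Moves the arm, as the interface text tells. Its arguments: {"type":"object","properties":{"rot":{"type":"array","items":{"type":"array","items":{"type":"number"}}},"translation":{"type":"array","items":{"type":"array","items":{"type":"number"}}},"grip":{"type":"array","items":{"type":"number"}}},"required":["rot","translation","grip"]}

```bash
mkdir -p pics; ls; python3 - <<'E'
from bench import get_state,get_image
import cv2,pickle
for n in("scene","top"):
    d=get_image(n);cv2.imwrite(f"pics/{n}0.png",d["pixels"][:,:,::-1]);pickle.dump(d,open(f"{n}0.pkl","wb"))
    print(n,d["vertical_fov"],d["cx"],d["cy"],d["dist"],d["R"],d["t"])
print(get_state())
E
```

```text
pics
scene 46.517770358577785 319.52931905914505 225.17505811913904 [-0.08497941  0.          0.          0.          0.        ] [[ 0.83799163 -0.54522502  0.02235403]
 [-0.26706649 -0.44550667 -0.85451699]
 [ 0.47586292  0.71010808 -0.5189422 ]] [-0.33154035  0.31422027  0.49042149]
top 48.69723270108368 316.2431534840563 246.28065682647377 [-0.01116461  0.          0.          0.          0.        ] [[-0.00876283 -0.99949039  0.03069472]
 [-0.98521782  0.00337785 -0.17127298]
 [ 0.17108202 -0.03174182 -0.98474535]] [0.19240296 0.53184468 0.84550892]
{'time_s': 0.1, 'joint_pos': array([ 6.47400681e+01,  1.40807698e+01,  8.93202009e+01,  1.23909310e-03,
        7.67004365e+01, -9.97377832e+00]), 'qd': array([-0.02031938, -0.27232141, -0.13502562,  0.01667091,  0.15557519,
        0.09697455]), 'joint_torque': array([-6.71908801e-04, -4.30665851e+01, -3.27130115e+01, -2.13964599e-04,
        2.84923895e-03, -1.30042089e-06]), 'tool_pos': array([0.17111805, 0.62654163, 0.23026189]), 'orientation': array([-1.79900334e+02, -1.87505917e-02,  1.64713544e+02]), 'ft_force': array([-0.54650801, -0.52477264, -0.28774373]), 'ft_torque': array([-0.05350796,  0.00461152, -0.02159579]), 'width': 0.0856385011181563}
```

View pics/scene0.png

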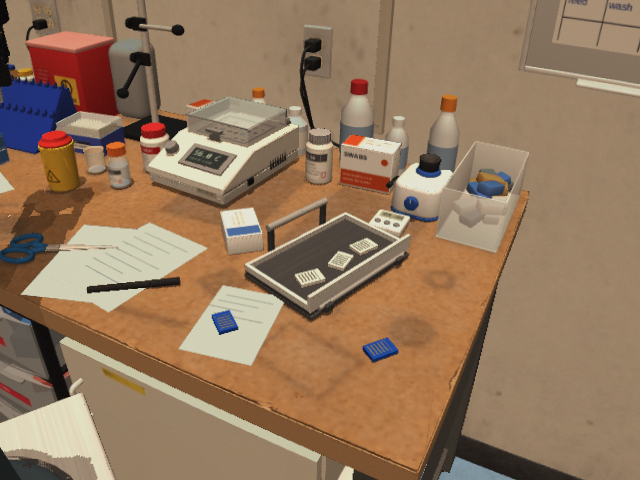

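View pics/top0.png

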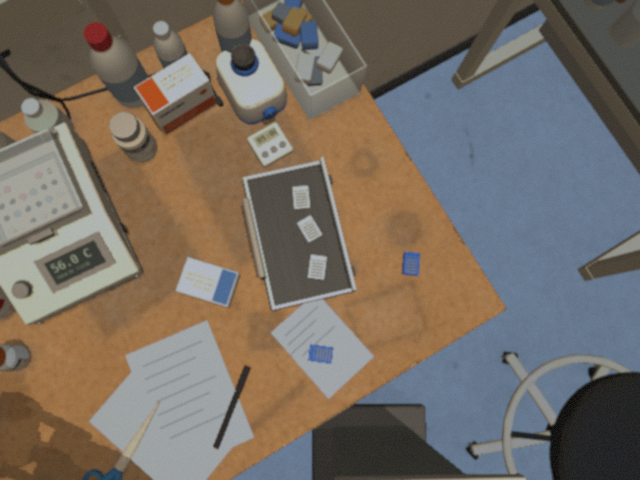

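```bash
cat >h.py <<'E'
import numpy as np,cv2,pickle
def K(d):
    f=240/np.tan(np.radians(d["vertical_fov"]/2));return np.array([[f,0,d["cx"]],[0,f,d["cy"]],[0,0,1.]])
def ray(d,p,z):
    p=np.array(p,float).reshape(-1,1,2);u=cv2.undistortPoints(p,K(d),np.array(d["dist"])).reshape(-1,2)
    R=np.array(d["R"]);t=np.array(d["t"]);c=-R.T@t;v=np.c_[u,np.ones(len(u))]@R
    return c+v*((z-c[2])/v[:,2])[:,None]
def proj(d,X):
    return cv2.projectPoints(np.array(X,float).reshape(-1,3),cv2.Rodrigues(np.array(d["R"]))[0],np.array(d["t"]),K(d),np.array(d["dist"]))[0].reshape(-1,2)
E
python3 - <<'E'
import cv2
a=cv2.imread("pics/top0.png")[110:330,170:390];cv2.imwrite("pics/topc.png",cv2.resize(a,(792,600),interpolation=cv2.INTER_CUBIC) if 0 else cv2.resize(a,(594,594),interpolation=cv2.INTER_CUBIC))
a=cv2.imread("pics/scene0.png")[180:330,210:420];cv2.imwrite("pics/scc.png",cv2.resize(a,None,fx=3.8,fy=3.8,interpolation=cv2.INTER_CUBIC))
E
```

```text
(no output)
```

View pics/topc.png

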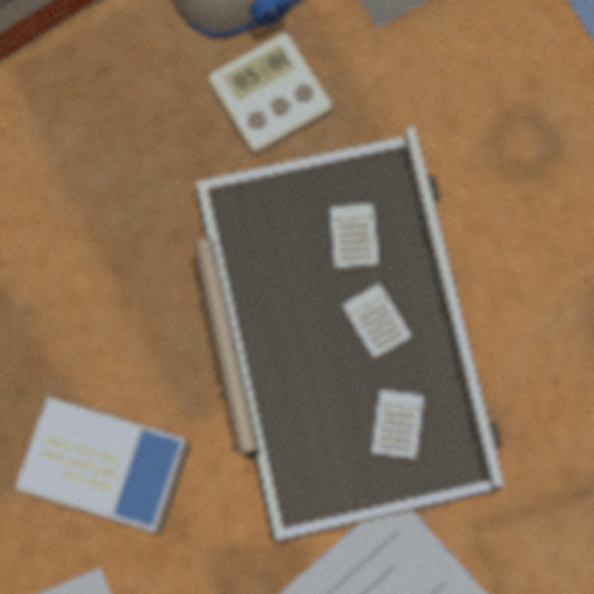

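View pics/scc.png

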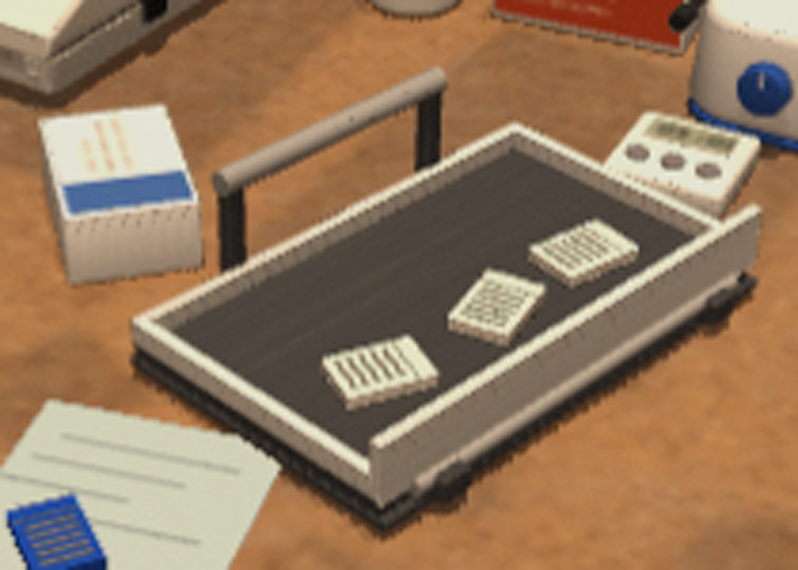

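```bash
python3 - <<'E'
from h import *
T=pickle.load(open("top0.pkl","rb"));S=pickle.load(open("scene0.pkl","rb"))
tp=lambda P:np.array(P)/2.7+[170,110]; sp=lambda P:np.array(P)/3.8+[210,180]
np.set_printoptions(precision=4,suppress=True)
b=ray(T,tp([(207,240),(247,450)]),.07);print("bar top",b,np.linalg.norm(b[1]-b[0]));
b2=ray(S,sp([(436,78),(223,180)]),.07);print("bar scene",b2)
for z,P in((.028,[(199,183),(278,537)]),(.044,[(411,128),(500,487)])):
    print(z,ray(T,tp(P),z))
print("scene fence top outer",ray(S,sp([(760,207),(372,440)]),.044), "handle-side wall",ray(S,sp([(515,125),(136,320)]),.028))
def ang(b):
    v=b[0]-b[1];return np.degrees(np.arctan2(v[1],v[0]))
print(ang(b),ang(b2),ang(ray(T,tp([(199,183),(278,537)]),.028)),ang(ray(T,tp([(411,128),(500,487)]),.044)))
for n,P in(("c1",[(331,206),(375,204),(379,266),(335,269)]),("c2",[(344,307),(377,285),(411,329),(377,357)]),("c3",[(383,390),(424,396),(415,459),(372,454)])):
    print(n,ray(T,tp(P),.025).mean(0))
print("carton",ray(T,tp([(48,397),(187,440),(157,530),(15,488)]),.036))
print("timer",ray(T,tp([(208,75),(284,33),(331,102),(258,152)]),.018))
E
```

```text
bar top [[0.6077 0.3037 0.07  ]
 [0.4792 0.2782 0.07  ]] 0.1310153011127353
bar scene [[0.6026 0.3046 0.07  ]
 [0.4783 0.2766 0.07  ]]
0.028 [[0.6567 0.3136 0.028 ]
 [0.43   0.2617 0.028 ]]
0.044 [[0.6883 0.1775 0.044 ]
 [0.4586 0.1254 0.044 ]]
scene fence top outer [[0.6864 0.1751 0.044 ]
 [0.4574 0.1264 0.044 ]] handle-side wall [[0.6526 0.3101 0.028 ]
 [0.4274 0.2596 0.028 ]]
11.187978191661667 12.705735359358922 12.887867127561018 12.773838977001711
c1 [0.6222 0.2134 0.025 ]
c2 [0.5675 0.1995 0.025 ]
c3 [0.4999 0.1866 0.025 ]
carton [[0.5167 0.4039 0.036 ]
 [0.4895 0.3177 0.036 ]
 [0.4343 0.3351 0.036 ]
 [0.4605 0.4221 0.036 ]]
timer [[0.7338 0.3099 0.018 ]
 [0.7633 0.26   0.018 ]
 [0.7153 0.2289 0.018 ]
 [0.6809 0.2766 0.018 ]]
```

Request:
carry_out --rot '[[0, 0, 0.05], [0, 0, 0.05], [0, 0, 0.05], [0, 0, 0.05], [0, 0, 0.05], [0, 0, 0.05], [0, 0, 0.05], [0, 0, 0.05]]' --translation '[[36, -33, -2], [36, -33, -2], [36, -33, -2], [36, -33, -2], [36, -33, -2], [36, -33, -2], [36, -33, -2], [36, -33, -2]]' --grip '[1, 1, 1, 1, 1, 1, 1, 1]'

```text
time_s: 1.1
tool_pos: [0.4602, 0.3617, 0.2148]
orientation: [-180.0, -0.0, -172.3]
ft_force: [0.6, 0.1, -0.3]
width: 0.0854
```

Request:
carry_out --rot '[[0, 0, 0.03], [0, 0, 0.03], [0, 0, 0.027], [0, 0, 0]]' --translation '[[27, -23, -20], [27, -23, -20], [27, -23, -20], [0, 0, 0]]' --grip '[1, 1, 1, 1]'

```text
time_s: 1.6
tool_pos: [0.5403, 0.2919, 0.1527]
orientation: [-180.0, -0.3, -167.6]
ft_force: [0.3, 0.4, 0.1]
width: 0.0855
```

```bash
python3 - <<'E'
from bench import get_state,get_image
import cv2
s=get_state();print(s["joint_pos"],s["tool_pos"],s["orientation"])
for n in("scene","top"):
    d=get_image(n);a=d["pixels"][:,:,::-1]
    a=a[130:330,170:420] if n=="scene" else a[110:330,170:390]
    cv2.imwrite(f"pics/{n}1.png",cv2.resize(a,None,fx=2.7,fy=2.7,interpolation=cv2.INTER_CUBIC))
E
```

```text
[ 1.78224910e+01  1.40571910e+01  9.78701375e+01 -1.15750456e-02
  6.83299500e+01 -8.46084939e+01] [0.54033146 0.29194147 0.15271301] [-179.96513544   -0.25513172 -167.56479435]
```

View pics/scene1.png

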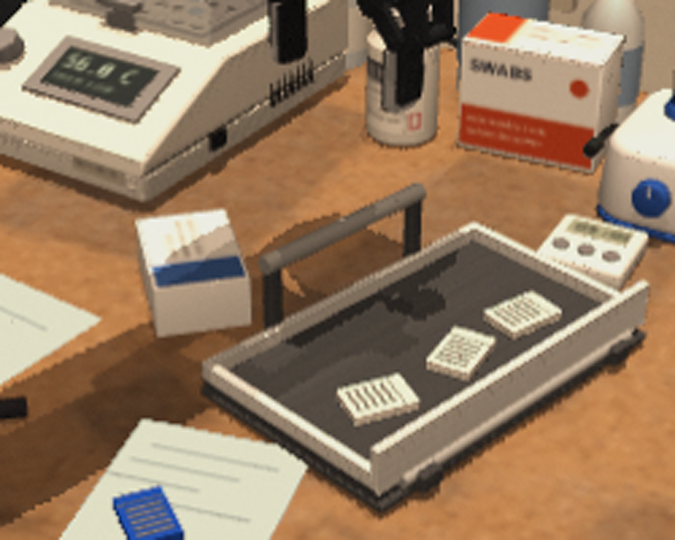

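View pics/top1.png

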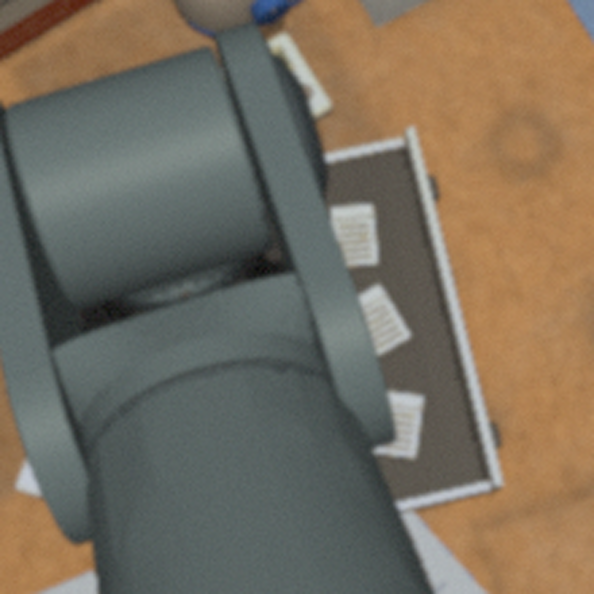

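Request:
carry_out --rot '[[0, 0, 0], [0, 0, 0], [0, 0, 0], [0, 0, 0], [0, 0, 0]]' --translation '[[0, 0, -30], [0, 0, -30], [0, 0, -25], [0, 0, -15], [0, 0, 0]]' --grip '[1, 1, 1, 1, 1]'

```text
time_s: 2.33
tool_pos: [0.5395, 0.2944, 0.0548]
orientation: [-180.0, -0.1, -167.3]
ft_force: [-0.0, -0.2, 0.6]
width: 0.0853
```

```bash
python3 - <<'E'
from bench import get_state,get_image
import cv2
for n in("scene",):
    d=get_image(n);a=d["pixels"][:,:,::-1]
    a=a[130:330,170:420] if n=="scene" else a[110:330,170:390]
    cv2.imwrite(f"pics/{n}2.png",cv2.resize(a,None,fx=2.7,fy=2.7,interpolation=cv2.INTER_CUBIC))
E
```

```text
(no output)
```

View pics/scene2.png

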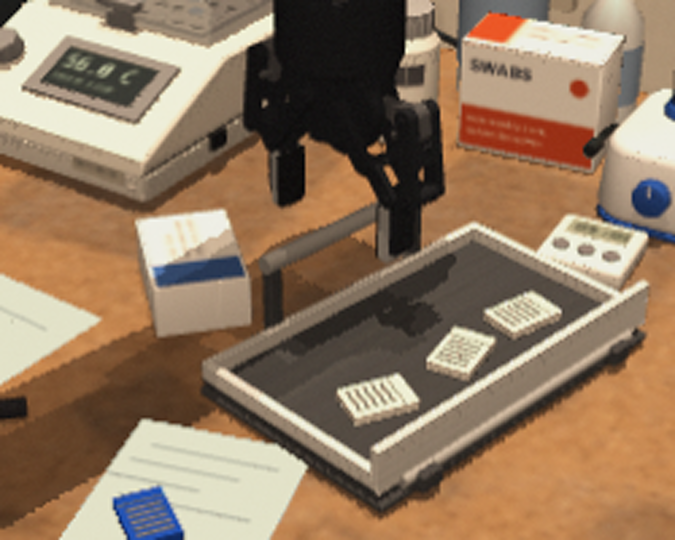

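Request:
carry_out --rot '[[0, 0, 0], [0, 0, 0], [0, 0, 0], [0, 0, 0]]' --translation '[[0, 0, -3], [0, 0, 0], [0, 0, 0], [0, 0, 0]]' --grip '[0.4, 0.0, -0.3, -0.45]'

```text
time_s: 2.88
tool_pos: [0.5405, 0.2941, 0.0526]
orientation: [180.0, 0.0, -167.4]
ft_force: [-0.1, 0.3, -1.1]
width: 0.0235
```

Request:
carry_out --rot '[[0, 0, 0], [0, 0, 0], [0, 0, 0], [0, 0, 0]]' --translation '[[0, 0, 0], [0, 0, 0], [0, 0, 0], [0, 0, 0]]' --grip '[-0.6, -1, -1, -1]'

```text
time_s: 3.38
tool_pos: [0.541, 0.2916, 0.0525]
orientation: [-179.7, -0.1, -167.3]
ft_force: [0.8, -10.7, 2.5]
width: 0.0096
```

```bash
python3 - <<'E'
from bench import get_state,get_image
import cv2
s=get_state();print(s["tool_pos"],s["orientation"],s["ft_force"],s["ft_torque"],s["width"])
for n in("scene",):
    d=get_image(n);a=d["pixels"][:,:,::-1]
    a=a[130:330,170:420] if n=="scene" else a[110:330,170:390]
    cv2.imwrite(f"pics/{n}3.png",cv2.resize(a,None,fx=2.7,fy=2.7,interpolation=cv2.INTER_CUBIC))
E
```

```text
[0.54095603 0.2915502  0.0525313 ] [-1.79729696e+02 -5.90711426e-02 -1.67342171e+02] [  0.8146578  -10.70960148   2.51080022] [-1.60653653 -0.04669058  0.0902893 ] 0.00960626880198644
```

View pics/scene3.png

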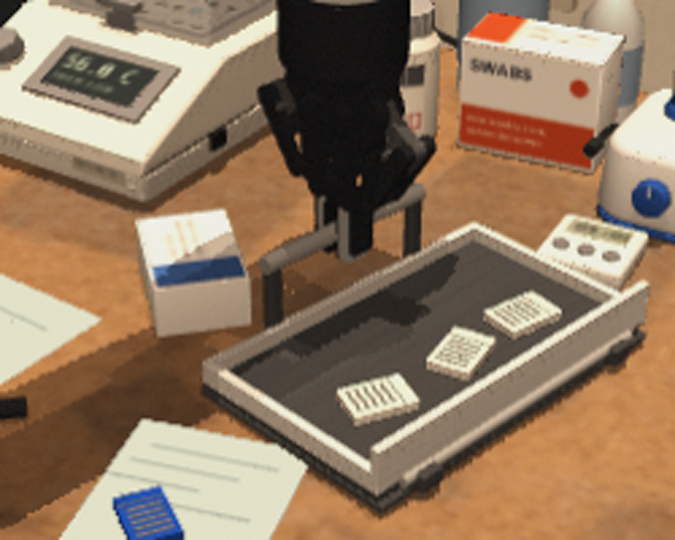

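```bash
cat > arc.py <<'E'
import numpy as np,sys
a,b,k=float(sys.argv[1]),float(sys.argv[2]),int(sys.argv[3])
y=np.radians(12.67);n=np.array([-np.sin(y),np.cos(y)])
th=np.linspace(a,b,k+1);r=.146+38.5j*.001
p=np.round([np.r_[q.real*n,q.imag]*1000 for q in r*np.exp(1j*th)],1)
print(np.diff(p,axis=0).round(1).tolist()); d=(b-a)/k;print(d*np.cos(y),d*np.sin(y))
E
python3 arc.py 0 .2 8;python3 arc.py .2 .4 8;python3 arc.py .4 .6 8;python3 arc.py .6 .7 4
```

```text
[[0.2, -0.9, 3.6], [0.2, -1.1, 3.6], [0.3, -1.2, 3.6], [0.3, -1.2, 3.6], [0.3, -1.3, 3.5], [0.3, -1.5, 3.5], [0.3, -1.5, 3.4], [0.4, -1.6, 3.4]]
0.0243912380354963 0.005483384638684276
[[0.4, -1.6, 3.4], [0.4, -1.8, 3.3], [0.4, -1.8, 3.3], [0.4, -1.9, 3.2], [0.4, -2.0, 3.2], [0.5, -2.1, 3.1], [0.5, -2.1, 3.1], [0.5, -2.2, 3.0]]
0.0243912380354963 0.005483384638684276
[[0.5, -2.3, 3.0], [0.5, -2.4, 2.9], [0.6, -2.4, 2.8], [0.5, -2.5, 2.8], [0.6, -2.6, 2.7], [0.6, -2.6, 2.6], [0.6, -2.7, 2.6], [0.6, -2.7, 2.5]]
0.024391238035496293 0.005483384638684274
[[0.7, -2.9, 2.4], [0.6, -2.8, 2.4], [0.7, -3.0, 2.3], [0.6, -3.0, 2.2]]
0.024391238035496293 0.005483384638684274
```

Request:
carry_out --rot '[[0, 0, 0], [0, 0, 0]]' --translation '[[0.5, -2, 0], [0, 0, 0]]' --grip '[-1, -1]'

```text
time_s: 3.68
tool_pos: [0.541, 0.2915, 0.0526]
orientation: [-179.9, -0.0, -167.4]
ft_force: [-0.8, -4.1, 3.5]
width: 0.0101
```

Request:
carry_out --rot '[[0.0244, 0.0055, 0], [0.0244, 0.0055, 0], [0.0244, 0.0055, 0], [0.0244, 0.0055, 0], [0.0244, 0.0055, 0], [0.0244, 0.0055, 0], [0.0244, 0.0055, 0], [0.0244, 0.0055, 0]]' --translation '[[0.2, -1.5, 3.6], [0.2, -1.5, 3.6], [0.3, -1.2, 3.6], [0.3, -1.2, 3.6], [0.3, -1.3, 3.5], [0.3, -1.5, 3.5], [0.3, -1.5, 3.4], [0.4, -1.6, 3.4]]' --grip '[-1, -1, -1, -1, -1, -1, -1, -1]'

```text
time_s: 4.68
tool_pos: [0.5434, 0.281, 0.0811]
orientation: [168.4, 0.0, -167.4]
ft_force: [1.3, 4.8, -0.1]
width: 0.01
```

```bash
cat > snap.py <<'E'
from bench import get_state,get_image
import cv2,sys
s=get_state();print(s["joint_pos"].round(1),s["tool_pos"],s["orientation"],s["ft_force"],s["ft_torque"],s["width"])
for n in sys.argv[2:]:
    d=get_image(n);a=d["pixels"][:,:,::-1]
    a=a[130:330,170:420] if n=="scene" else a[110:330,170:390]
    cv2.imwrite(f"pics/{n}{sys.argv[1]}.png",cv2.resize(a,None,fx=2.7,fy=2.7,interpolation=cv2.INTER_CUBIC))
E
python3 snap.py 4 scene
```

```text
[ 11.8  18.2 101.9  13.3  60.7 -97.4] [0.54337345 0.28101508 0.08111656] [ 1.68397468e+02  2.37967501e-02 -1.67389823e+02] [ 1.3468904   4.84658586 -0.14311326] [ 0.62465732 -0.30942796 -0.02174238] 0.010007512126673923
```

View pics/scene4.png

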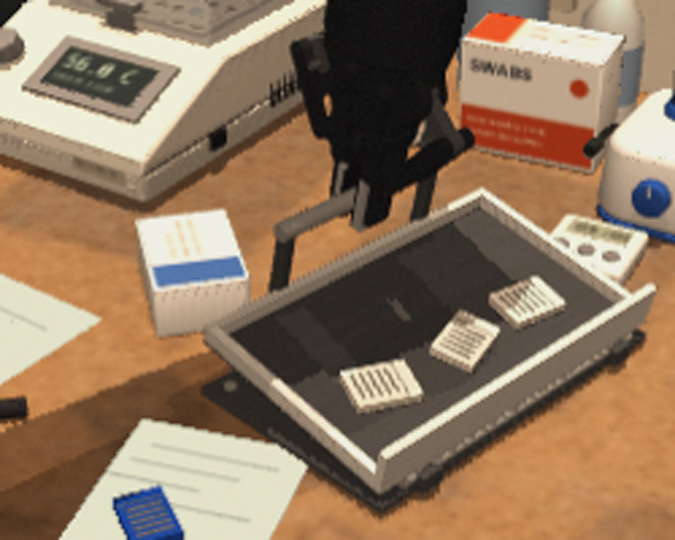

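Request:
carry_out --rot '[[0.0244, 0.0055, 0], [0.0244, 0.0055, 0], [0.0244, 0.0055, 0], [0.0244, 0.0055, 0], [0.0244, 0.0055, 0], [0.0244, 0.0055, 0], [0.0244, 0.0055, 0], [0.0244, 0.0055, 0]]' --translation '[[0.3, -1.2, 3.4], [0.4, -1.5, 3.3], [0.4, -1.8, 3.3], [0.4, -1.9, 3.2], [0.4, -2.0, 3.2], [0.5, -2.1, 3.1], [0.5, -2.1, 3.1], [0.5, -2.2, 3.0]]' --grip '[-1, -1, -1, -1, -1, -1, -1, -1]'

```text
time_s: 5.72
tool_pos: [0.5469, 0.2657, 0.1064]
orientation: [157.0, 0.0, -167.4]
ft_force: [5.1, 2.0, -0.9]
width: 0.01
```

```bash
python3 snap.py 5 scene
```

```text
[   5.6   16.4  102.9   25.2   65.9 -108.5] [0.54687124 0.26568795 0.10639237] [ 1.56987018e+02  4.72284013e-03 -1.67392011e+02] [ 5.10912256  2.04508777 -0.87116246] [-0.01236936 -0.66216502 -0.28228471] 0.010040584038276115
```

View pics/scene5.png

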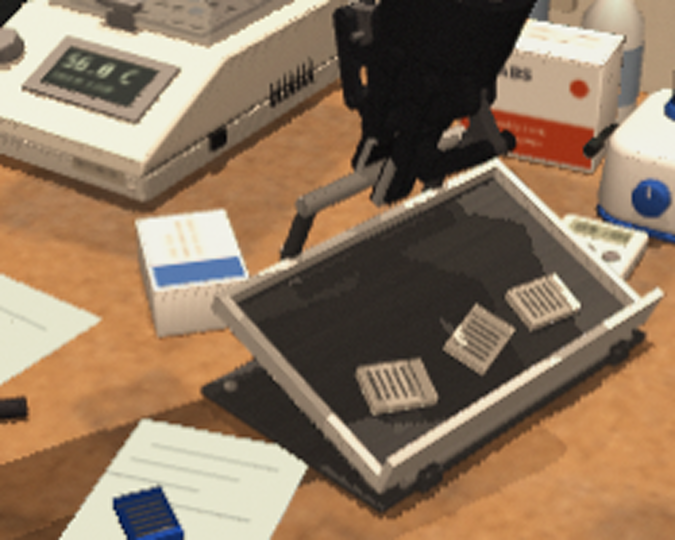

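Request:
carry_out --rot '[[0.0244, 0.0055, 0], [0.0244, 0.0055, 0], [0.0244, 0.0055, 0], [0.0244, 0.0055, 0], [0.0244, 0.0055, 0], [0.0244, 0.0055, 0], [0.0244, 0.0055, 0], [0.0244, 0.0055, 0]]' --translation '[[0.7, -2.2, 3.0], [0.7, -2.3, 2.9], [0.6, -2.4, 2.8], [0.6, -2.5, 2.8], [0.6, -2.6, 2.7], [0.6, -2.6, 2.6], [0.6, -2.7, 2.6], [0.6, -2.7, 2.5]]' --grip '[-1, -1, -1, -1, -1, -1, -1, -1]'

```text
time_s: 6.78
tool_pos: [0.5515, 0.2457, 0.1281]
orientation: [145.5, -0.1, -167.4]
ft_force: [2.7, 1.4, -0.9]
width: 0.0097
```

```bash
python3 snap.py 6 scene top
```

```text
[  -0.7   16.6  103.    35.2   73.  -117.7] [0.55149082 0.24573427 0.12812995] [ 1.45506840e+02 -6.43380193e-02 -1.67361255e+02] [ 2.6681352   1.41537938 -0.8624102 ] [-0.19091503 -0.35584984 -0.20473313] 0.009688374624825751
```

View pics/scene6.png

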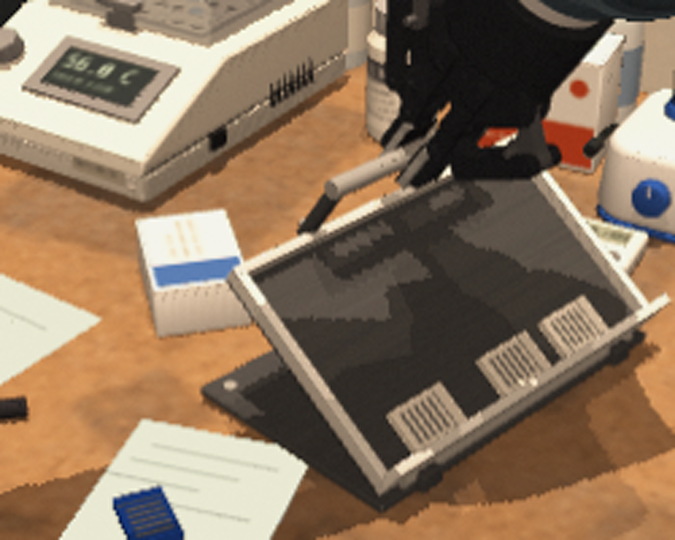

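View pics/top6.png

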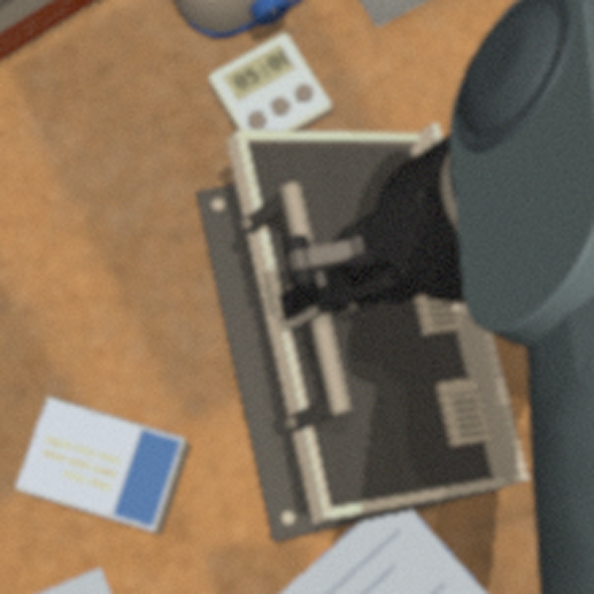

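Request:
carry_out --rot '[[0.0244, 0.0055, 0], [0.0244, 0.0055, 0], [0.0244, 0.0055, 0], [0.0244, 0.0055, 0], [0, 0, 0], [0, 0, 0], [0, 0, 0], [0, 0, 0]]' --translation '[[0.7, -2.9, 2.4], [0.7, -2.8, 2.4], [0.7, -3.0, 2.3], [0.6, -3.0, 2.2], [0, 0, 0], [0, 0, 0], [0, 0, 0], [0, 0, 0]]' --grip '[-1, -1, -1, -1, -1, -1, -1, -1]'

```text
time_s: 7.88
tool_pos: [0.5541, 0.2343, 0.1373]
orientation: [139.9, -0.1, -167.3]
ft_force: [-0.5, 0.7, 1.3]
width: 0.0099
```

```bash
python3 snap.py 7 scene
```

```text
[  -3.7   17.4  102.7   39.4   77.  -121.5] [0.55411869 0.23433472 0.1373044 ] [ 1.39880664e+02 -6.03195455e-02 -1.67338451e+02] [-0.46346739  0.70952076  1.33794877] [-0.01630381  0.00707331  0.13762639] 0.009899265451834447
```

View pics/scene7.png

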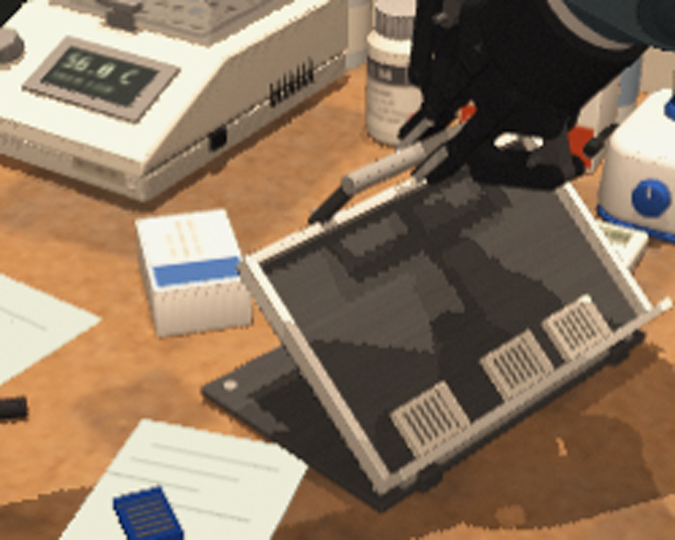

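```bash
python3 - <<'E'
from bench import get_image
import cv2,pickle
from h import *
d=get_image("scene");pickle.dump(d,open("s8.pkl","wb"))
a=d["pixels"][230:320,300:420,::-1]
a=cv2.resize(a,None,fx=6.6,fy=6.6,interpolation=cv2.INTER_CUBIC)
# overlay expected line 28mm from the fence on cassette tops
y=np.radians(12.67);u=np.array([np.cos(y),np.sin(y),0]);n=np.array([-np.sin(y),np.cos(y),0]);z=np.array([0,0,1.])
pin=np.array([.541,.2915,.07])-.146*n-.056*z
th=.70;N=np.cos(th)*n+np.sin(th)*z;Z=-np.sin(th)*n+np.cos(th)*z
for yy in(28,14):
    q=proj(d,[pin+N*(.006+yy*.001)+Z*.011+u*s for s in(-.1,.1)])
    q=((q-[300,230]+.5)*6.6).astype(int);cv2.line(a,tuple(map(int,q[0])),tuple(map(int,q[1])),(0,0,255),1)
cv2.imwrite("pics/z8.png",a)
E
```

```text
(no output)
```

View pics/z8.png

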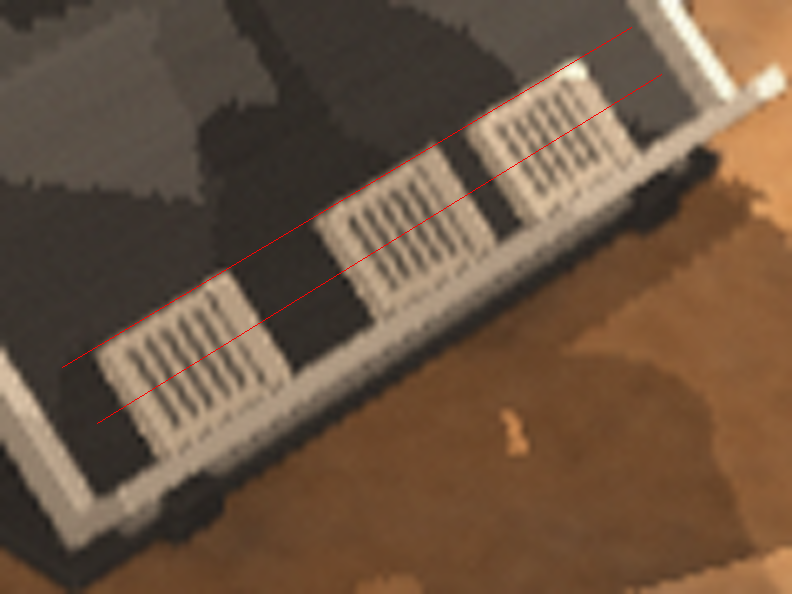

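The far edges of all three cassettes lie on the line expected for flush contact with the fence (red line, from (62,367) to (630,30)). I'll lower the tray now.

Request:
carry_out --rot '[[-0.0244, -0.0055, 0], [-0.0244, -0.0055, 0], [-0.0244, -0.0055, 0], [-0.0244, -0.0055, 0], [-0.0244, -0.0055, 0], [-0.0244, -0.0055, 0], [-0.0244, -0.0055, 0], [-0.0244, -0.0055, 0]]' --translation '[[-0.6, 3.0, -2.2], [-0.7, 3.0, -2.3], [-0.7, 2.8, -2.4], [-0.7, 2.9, -2.4], [-0.6, 2.7, -2.5], [-0.6, 2.7, -2.6], [-0.6, 2.6, -2.6], [-0.6, 2.6, -2.7]]' --grip '[-1, -1, -1, -1, -1, -1, -1, -1]'

```text
time_s: 8.98
tool_pos: [0.549, 0.2567, 0.1172]
orientation: [151.4, -0.1, -167.4]
ft_force: [-1.3, 2.4, -0.3]
width: 0.0101
```

Request:
carry_out --rot '[[-0.0244, -0.0055, 0], [-0.0244, -0.0055, 0], [-0.0244, -0.0055, 0], [-0.0244, -0.0055, 0], [-0.0244, -0.0055, 0], [-0.0244, -0.0055, 0], [-0.0244, -0.0055, 0], [-0.0244, -0.0055, 0]]' --translation '[[-0.6, 2.5, -2.8], [-0.6, 2.4, -2.8], [-0.7, 2.3, -2.9], [-0.7, 2.2, -3.0], [-0.5, 2.2, -3.0], [-0.5, 2.1, -3.1], [-0.5, 2.1, -3.1], [-0.4, 2.0, -3.2]]' --grip '[-1, -1, -1, -1, -1, -1, -1, -1]'

```text
time_s: 9.98
tool_pos: [0.5449, 0.2744, 0.0936]
orientation: [162.9, 0.0, -167.4]
ft_force: [1.9, 1.8, -0.3]
width: 0.0099
```

Request:
carry_out --rot '[[-0.0244, -0.0055, 0], [-0.0244, -0.0055, 0], [-0.0244, -0.0055, 0], [-0.0244, -0.0055, 0], [-0.0244, -0.0055, 0], [-0.0244, -0.0055, 0], [-0.0244, -0.0055, 0]]' --translation '[[-0.4, 1.9, -3.2], [-0.4, 1.8, -3.3], [-0.4, 1.5, -3.3], [-0.3, 1.2, -3.4], [-0.4, 1.6, -3.4], [-0.3, 1.5, -3.4], [-0.3, 1.5, -3.5]]' --grip '[-1, -1, -1, -1, -1, -1, -1]'

```text
time_s: 10.85
tool_pos: [0.5423, 0.2857, 0.0702]
orientation: [172.9, 0.0, -167.4]
ft_force: [1.2, 5.5, -0.4]
width: 0.0101
```

Request:
carry_out --rot '[[-0.0122, -0.00275, 0], [-0.0122, -0.00275, 0], [-0.0122, -0.00275, 0], [-0.0122, -0.00275, 0], [-0.0122, -0.00275, 0], [-0.0122, -0.00275, 0], [-0.0122, -0.00275, 0], [-0.0122, -0.00275, 0]]' --translation '[[-0.2, 0.8, -1.8], [-0.2, 0.8, -1.8], [-0.1, 0.7, -1.8], [-0.1, 0.6, -1.8], [-0.1, 0.6, -1.8], [-0.1, 0.6, -1.8], [-0.1, 0.6, -1.8], [-0.1, 0.6, -1.8]]' --grip '[-1, -1, -1, -1, -1, -1, -1, -1]'

```text
time_s: 11.85
tool_pos: [0.5411, 0.2906, 0.0557]
orientation: [178.6, -0.0, -167.4]
ft_force: [1.2, 4.8, 1.1]
width: 0.0102
```

Request:
carry_out --rot '[[-0.008, -0.0018, 0], [-0.008, -0.0018, 0], [-0.008, -0.0018, 0], [0, 0, 0], [0, 0, 0]]' --translation '[[-0.1, 0.4, -1.2], [-0.1, 0.4, -1.2], [-0.1, 0.3, -1.2], [0, 0, -0.3], [0, 0, 0]]' --grip '[-1, -1, -1, -1, -1]'

```text
time_s: 12.48
tool_pos: [0.541, 0.2915, 0.0526]
orientation: [-180.0, -0.0, -167.4]
ft_force: [-1.8, 2.2, 6.2]
width: 0.01
```

```bash
python3 snap.py 9 scene
```

```text
[ 17.8  21.8 100.   -0.   58.2 -84.8] [0.54103003 0.29148821 0.05258586] [-1.79976571e+02 -1.24905025e-02 -1.67379564e+02] [-1.80800163  2.17091062  6.17263119] [0.1817959  0.13412417 0.01968957] 0.00996725494419149
```

View pics/scene9.png

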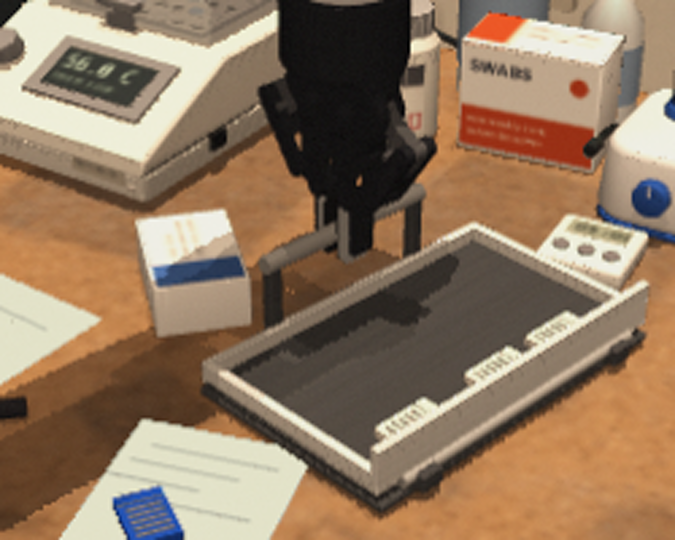

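The tray rests level (same pose as at the start, about 6 N of bench reaction). I'll open gradually, then lift away.

Request:
carry_out --rot '[[0, 0, 0], [0, 0, 0], [0, 0, 0], [0, 0, 0], [0, 0, 0], [0, 0, 0]]' --translation '[[0, 0, 0], [0, 0, 0], [0, 0, 0], [0, 0, 0], [0, 0, 0], [0, 0, 0]]' --grip '[-0.6, -0.4, -0.1, 0.2, 0.3, 0.3]'

```text
time_s: 13.28
tool_pos: [0.5409, 0.2917, 0.0519]
orientation: [180.0, -0.0, -167.4]
ft_force: [0.2, -0.3, -0.0]
width: 0.0554
```

Request:
carry_out --rot '[[0, 0, 0], [0, 0, 0], [0, 0, 0], [0, 0, 0], [0, 0, 0], [0, 0, 0], [0, 0, 0], [0, 0, 0]]' --translation '[[0, 0, 10], [0, 0, 20], [0, 0, 30], [0, 0, 40], [0, 0, 40], [-20, 40, 30], [-40, 40, 0], [-40, 40, 0]]' --grip '[0.3, 0.3, 0.3, 0.3, 0.3, 0.3, 0.3, 0.3]'

```text
time_s: 14.28
tool_pos: [0.4403, 0.413, 0.2246]
orientation: [179.9, 0.2, -167.4]
ft_force: [0.0, 0.3, -0.1]
width: 0.0554
```

Request:
carry_out --rot '[[0, 0, 0], [0, 0, 0], [0, 0, 0], [0, 0, 0], [0, 0, 0]]' --translation '[[-40, 40, 0], [-40, 40, 0], [-40, 40, 0], [-40, 40, 0], [0, 0, 0]]' --grip '[0.3, 0.3, 0.3, 0.3, 0.3]'

```text
time_s: 14.9
tool_pos: [0.2781, 0.574, 0.2238]
orientation: [179.9, 0.1, -167.1]
ft_force: [-0.5, -0.9, 1.0]
width: 0.0554
```

```bash
python3 snap.py 10 scene top; python3 - <<'E'
from bench import get_image
import pickle;pickle.dump(get_image("top"),open("t10.pkl","wb"))
E
```

```text
[ 54.   12.7  91.6   0.   75.5 -49. ] [0.2780537  0.57403661 0.22380964] [ 1.79869724e+02  8.20838903e-02 -1.67085729e+02] [-0.47957914 -0.94848964  0.97803693] [ 0.02054401  0.00828518 -0.03378082] 0.055421415557686496
```

View pics/scene10.png

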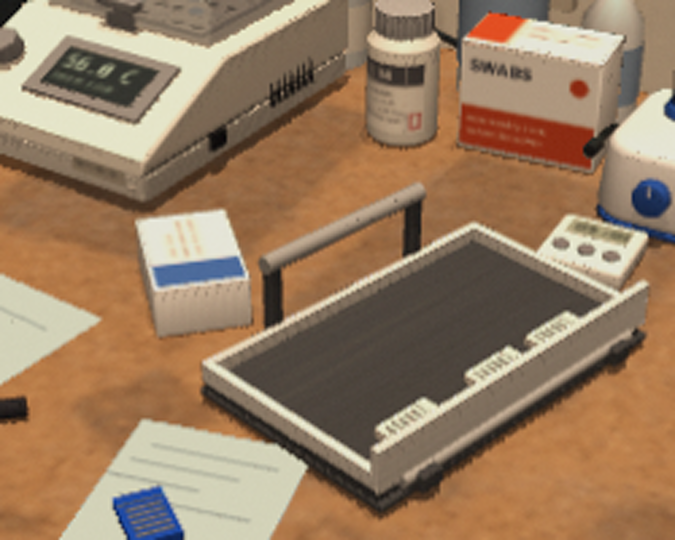

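View pics/top10.png

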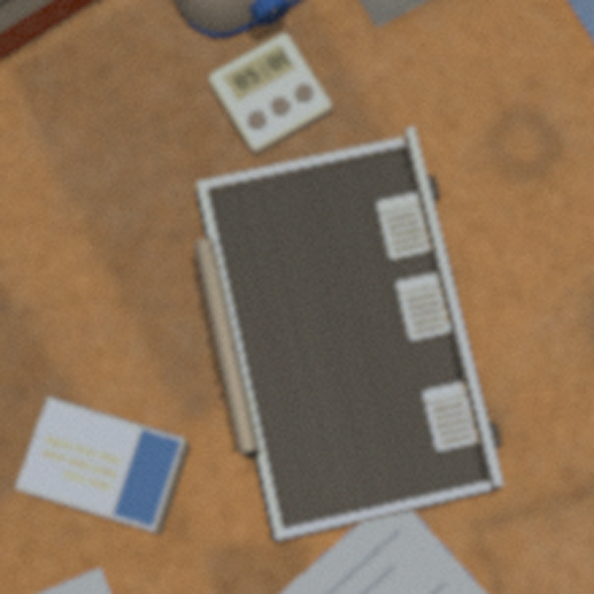

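```bash
python3 - <<'E'
from h import *
d=pickle.load(open("t10.pkl","rb"));a=d["pixels"][110:330,170:390]
g=cv2.resize(cv2.cvtColor(a,cv2.COLOR_RGB2GRAY),None,fx=4,fy=4,interpolation=cv2.INTER_CUBIC)
m=((g>130)*255).astype(np.uint8)
y=np.radians(12.67);u=np.array([np.cos(y),np.sin(y)]);n=np.array([-u[1],u[0]])
F=np.array([.541,.2915])-.140*n
for c in [(403,227),(423,307),(450,417)]:
    c=np.array(c)/2.7*4
    # far-from-fence edge points: per row scan, 50% crossing
    P=[]
    for r in range(int(c[1]-28),int(c[1]+29)):
        row=g[r,int(c[0]-70):int(c[0]+1)].astype(float)
        k=np.argmax(row>135);P.append([(int(c[0]-70)+k+.5)/4-.5+170,(r+.5)/4-.5+110])
    W=ray(d,P,.025)[:,:2]-F
    s,t=W@u,W@n;p=np.polyfit(s,t,1);res=t-np.polyval(p,s)
    print("along",s.mean()*1000,"edge dist mm",t.mean()*1000,"angle deg",np.degrees(np.arctan(p[0])),"res",res.std()*1000)
E
```

```text
along 65.1575497921943 edge dist mm 28.09168469736719 angle deg -0.7205859897900542 res 0.24099683135689778
along 11.300904800837392 edge dist mm 27.90055187466149 angle deg -0.5412979696469681 res 0.1987353482297908
along -61.43794674021139 edge dist mm 27.701140957893696 angle deg 0.05235903247215301 res 0.20631234061838827
```

All three are flush: 28 mm edge distance and under 1° of skew. Handing in.

```bash
python3 -c "
from bench import hand_in;print(hand_in())"
```

```text
the job is handed in; nothing more can be done
None
```

The three cassettes now lie in a single row, each with a long side flat against the fence. The tray is level and released, and I handed the job in at about 15 s of the 38 s allowed.

- **Moves:** I gripped the bar and tilted the tray to about 40° around its hinge. I held it there for half a second, lowered it slowly, opened the gripper and backed the arm away.
- **Cassettes:** In the final top view their far edges are 27.7 to 28.1 mm from the fence, where 28 mm means flush. Skew is at most 0.7°. An overlay at full tilt also showed all three flush.
- **Tray and neighbours:** The tray came back to the gripper pose it had before the lift. The timer and carton look unmoved in both views, and nothing but the bar was touched.
- **Forces:** The highest reading I saw was about 11 N at the wrist, when the gripper closed about 2 mm off the bar's centre. I corrected that before tilting.
- **One disagreement:** The gripper opening read about 10 mm on the 12 mm bar, but the grip held and no slip showed.

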